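# Sweep the brass discs off the marble slab into the tray

### The arm

A 6-joint arm with a two-finger parallel gripper is mounted at the origin on the work surface. World frame = base frame: x ahead of the robot, y to its left, z up, the work surface at z = 0. Lengths are in m, angles in rad, forces in N, time in s.
With the tool pointing down it reaches from about 0.25 to 0.8 m from the base axis. Payload 3.9 kg.
Tool frame: the origin (TCP) lies at the very end of the fingers, on their centre line; the grasp point (between the pads) lies 19 mm behind it; z points along the fingers, x is the direction in which the jaws open and shut, and the axes are right-handed (so a half turn about z gives the same grasp; the last joint's range is limited). The gripper opens to 85 mm and grips with 20 to 120 N. Pads are 22 mm wide; open, the fingers measure 114 mm over their backs; the gripper's body (76 mm by 85 mm) begins 54 mm behind the grasp point. The pads swing forward as they close: fully open they stand 13 mm farther back than shut.
Start: joints at [-1.174, 0.26, -0.138, 1.173, 0, 1.571], TCP at [0.203, -0.484, 0.231] pointing down, gripper open.
Joint ranges: [-2.78, 2.78], [-0.83, 1.72], [-1.28, 1.37], [-1.9, 2.12], [-1.57, 1.48], [-3.14, 3.14]. Speed limits (rad/s): [2.57, 2.57, 3.14, 3.14, 3.14, 3.14].

### API

Orientations are given as a unit quaternion [x, y, z, w].
In Python, from plant import state, get_image, camera_model, sign_off gives the robot as it stands.
- The arm moves only by the tool move_arm, never from a script. Its argument "motion" is a list that holds one entry, the list of rows, each a list of 5 numbers: the shift along the tool's x, y, z in m, then the turn about the tool's z in rad, then the opening in per cent of the stroke, from 0 (shut) to 100 (fully open). A call has 1 to 10 rows; each row shifts and turns the pose as measured when the row begins, along the tool's axes as they then stand; what a row does not reach is not made up. A row lasts 1/10 s, in which the tool goes at most 50 mm and 8.59 degrees, less where a joint would pass 70% of its speed; a pose out of reach is approached as far as the arm can. A call is refused whole if a number of a shift passes 0.05 or a number of a turn 0.15, either way. A call with a gripper value outside its range is refused whole. The fingers move at their own pace and stop on an object; the grip force is fixed at half the most. Time passes only in rows, so rows that do not move let the fingers close. It gives the time, the measured TCP pose, the force and the opening at its end, in the units of the state.
- state(): the state, without advancing time (a new reading comes with each control period).
- get_image(name): name is "scene" or "top" or "wrist"; returns (picture, depth): 420x560x3 uint8, red, green, blue; 420x560 float32, m along the optical axis (not along the pixel's ray), 0 where there is no reading.
- camera_model(name): a dict with "camera_matrix" (3x3 intrinsics, pixels), "R" (3x3) and "t" (3): a world point X has camera coordinates R X + t. Camera axes: x right, y down, z forward; pixel columns grow to the right and rows downward; lengths in m; the calibration is good to about 2 mm. A picture is of the moment at which its call begins: read the wrist's pose just before it. camera_model takes no time and is no camera call; for the wrist camera it gives the pose at the moment of the call.
- sign_off(): hands the job in, once; it reports no verdict.
The state is a dict: "time_s": time; "joint_pos": joint angles; "dq": joint speeds; "tau": joint torques, N m; "ee_pos": TCP position; "tool_rot": TCP orientation; "contact_force": force on the tool from outside, world axes, zero at the start; "ft_torque": the same for the moment, N m; "gripper_width": finger opening in m.
Only numpy, scipy, OpenCV 4.12 (cv2) and the standard library are available. Lean on these libraries where they do the work, as an engineer would, in place of code of your own. Each camera call takes 0.05 s, during which the arm holds its last target. There are 200 camera calls.

### The job

Clear the three domed brass discs off the marble slab: with the fingertips, sweep each one along the slab and over its edge so that it drops into the open steel tray standing against the slab's side. Only slide them, never pick one up or flick it, and leave the buckle, the tools and the jar where they are.

Things in the scene. Friction and masses are not known exactly. Their poses are not given: they have to be found in the camera images.
- disc0_mid (a point): loose domed brass disc (a round belt ornament), 36 mm across and 11 mm high, upright rim 7 mm high below the dome, about 35 g, lying flat on the slab at the start; the point is on its axis half-way up, 5.5 mm above its underside. It slides freely on the slab
- disc1_mid (a point): loose domed brass disc (a round belt ornament), 36 mm across and 11 mm high, upright rim 7 mm high below the dome, about 35 g, lying flat on the slab at the start; the point is on its axis half-way up, 5.5 mm above its underside. It slides freely on the slab
- disc2_mid (a point): loose domed brass disc (a round belt ornament), 36 mm across and 11 mm high, upright rim 7 mm high below the dome, about 35 g, lying flat on the slab at the start; the point is on its axis half-way up, 5.5 mm above its underside. It slides freely on the slab
- slab: fixed white marble slab on the bench, 340 mm along its own x, 300 mm along its own y, 40 mm thick; origin at the centre of its underside (on the bench), x across the bench away from the robot (give or take its turn), z up, smooth flat top at 40 mm. The discs and the buckle lie side by side along its x, about 65 mm apart, each anywhere within 70 mm of its middle line in y
- tray: fixed open steel tray, 300 mm along its x, 120 mm along its y, 36 mm high, walls and floor 3 mm, standing 3 mm beside the slab against either its +y or its -y side, turned like the slab; its rim is 4 mm lower than the slab's top; origin at the centre of its underside, on the bench
- block: fixed wooden block, 300 x 120 x 36 mm, with a row of five upright steel punches (tops up to 101 mm above the bench) along its middle; it stands against the slab's other side, opposite the tray; origin at the centre of its underside. Not part of the job
- buckle: loose flat brass strap buckle, a rectangular frame with a bar across, 32 x 36 mm, 8 mm high, lying on the slab among the discs; origin at the centre of its underside. It stays
- punch: loose steel strap-end punch, 130 mm long along its y, 30 mm wide, 24 mm high, lying on the far part of the slab; origin under its middle. It stays
- setter: loose steel rivet setter, standing upright on the far part of the slab, 26 mm across its foot, 54 mm high; origin at the centre of its underside. It stays
- mallet: loose mallet with a wooden handle, lying on the bench to the left, about 250 mm long, 56 mm high; origin on the bench under the handle's head end
- jar: loose closed glass jar, 68 mm across and 85 mm high, standing on the bench to the right; origin at the centre of its underside

How it is judged:
By the outcome, as a careful person would: the job done as asked, in the order asked, and still so for the second after the job is handed in, with the robot touching nothing.
It also fails if it takes over 64 s, if anything falls off the work surface, if the arm or the gripper's body presses on something with over 40 N, if the wrist force passes 120 N, or if a joint passes its speed limit or range.

## Working session

There is one attempt and no reset: what is moved stays moved. The work goes in short steps, Python scripts to look and compute and a tool call to move; the robot and the scene stay as the last step left them, time stands still between calls to the robot, and variables do not carry over. Pictures are saved under pics/ and viewed, about 8 in all and at most 12, crops included, and the job is handed in when it is done.

Besides the shell and the picture viewer there is one more tool, called after "Call:" by a JSON object that holds its "fn" and its "kwargs". move_arm: Moves the arm, as the interface text tells. Its arguments: {"type":"object","properties":{"motion":{"type":"array","items":{"type":"array","items":{"type":"array","items":{"type":"number"}}}}},"required":["motion"]}

```bash
mkdir -p pics; ls
python3 - <<'E'
from plant import *
import cv2,numpy as np
s=state();print({k:np.round(v,3) for k,v in s.items()})
for n in("top","scene"):
    im,d=get_image(n);np.savez(f"{n}0.npz",im=im,d=d);cv2.imwrite(f"pics/{n}0.png",im[:,:,::-1])
    m=camera_model(n);print(m)
E
```

```text
pics
{'time_s': np.float64(0.0), 'joint_pos': array([-1.174,  0.261, -0.139,  1.173, -0.   ,  1.571]), 'dq': array([-0.001, -0.001,  0.001, -0.001,  0.001, -0.   ]), 'tau': array([-2.0000e-03, -4.0568e+01,  2.5392e+01,  1.9000e-02, -0.0000e+00,
       -0.0000e+00]), 'ee_pos': array([ 0.203, -0.484,  0.23 ]), 'tool_rot': array([ 0.833, -0.554, -0.001, -0.001]), 'contact_force': array([-0.207,  0.291, -0.156]), 'ft_torque': array([0.048, 0.022, 0.003]), 'gripper_width': np.float64(0.085)}
{'camera_matrix': array([[471.71932227,   0.        , 287.14374923],
       [  0.        , 471.71932227, 210.61208832],
       [  0.        ,   0.        ,   1.        ]]), 'R': array([[ 1.17643201e-02, -9.99930700e-01,  4.43122478e-04],
       [-9.94666171e-01, -1.17477945e-02, -1.02475353e-01],
       [ 1.02473457e-01,  7.64793913e-04, -9.94735445e-01]]), 't': array([-0.02665409,  0.60680977,  1.21098073])}
{'camera_matrix': array([[526.02102707,   0.        , 285.76964634],
       [  0.        , 526.02102707, 210.95546063],
       [  0.        ,   0.        ,   1.        ]]), 'R': array([[ 0.30988323,  0.95073054, -0.00915594],
       [ 0.77432379, -0.25794955, -0.57782756],
       [-0.55172008,  0.17196941, -0.81610751]]), 't': array([-0.18805459, -0.43789103,  1.75901238])}
```

View pics/top0.png

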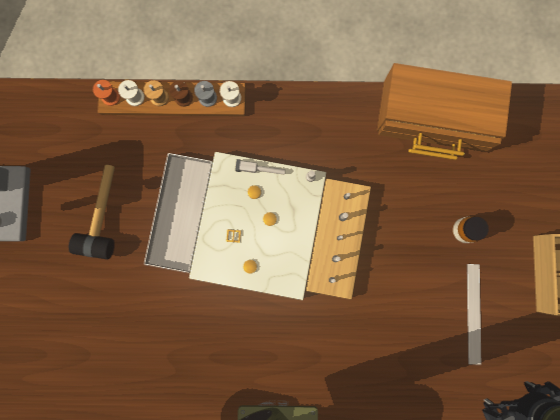

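View pics/scene0.png

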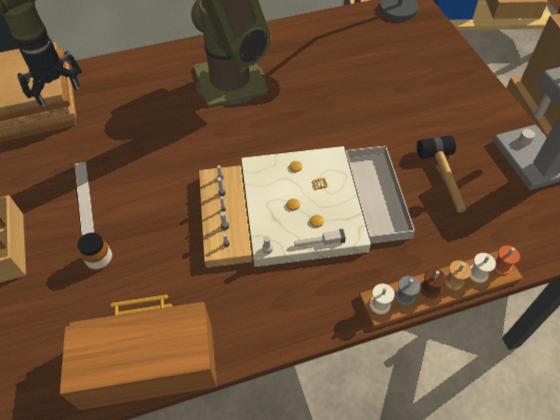

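The top view shows the slab (corners ≈(215,153), (326,172), (304,298), (190,278)) with the tray on its +y side. The discs are at ≈(254,192), (270,218), (250,267), and the buckle at (233,236). The scene view agrees.

```bash
cat > h.py <<'E'
import numpy as np,cv2
from plant import *
def ray(n,uv,z,m=None):
    m=m or camera_model(n);K,R,t=m["camera_matrix"],m["R"],np.array(m["t"])
    c=-R.T@t;d=R.T@np.linalg.solve(K,np.array([uv[0],uv[1],1.]));return c+d*(z-c[2])/d[2]
def brass(im,x0,x1,y0,y1):
    h=cv2.cvtColor(im,cv2.COLOR_RGB2HSV);k=cv2.inRange(h,(8,130,90),(28,255,255))
    q=np.zeros_like(k);q[y0:y1,x0:x1]=k[y0:y1,x0:x1]
    n,l,st,ce=cv2.connectedComponentsWithStats(q)
    return [(st[i],ce[i]) for i in range(1,n) if st[i,4]>25]
def pts(n,im,box,z=.0455):
    return [(ray(n,c,z)[:2].round(4),s.tolist(),c.round(1)) for s,c in brass(im,*box)]
E
python3 - <<'E'
from h import *
im=np.load("top0.npz")["im"]
for p in pts("top",im,(195,312,165,290)):print(p)
im2=np.load("scene0.npz")["im"]
for p in pts("scene",im2,(252,355,155,230)):print(p)
h=cv2.cvtColor(im,cv2.COLOR_RGB2HSV);k=cv2.inRange(h,(0,0,150),(180,70,255));k[:,:185]=0;k[:145]=0;k[305:]=0;k[:,335:]=0
k=cv2.morphologyEx(k,cv2.MORPH_CLOSE,np.ones((9,9)));k=cv2.morphologyEx(k,cv2.MORPH_OPEN,np.ones((15,15)))
c=max(cv2.findContours(k,0,1)[0],key=cv2.contourArea)
w=np.array([ray("top",p[0],.04)[:2] for p in c],np.float32)
r=cv2.minAreaRect(w);print(r,cv2.boxPoints(r))
E
```

```text
(array([0.6541, 0.0681]), [248, 186, 13, 13, 136], array([253.8, 191.8]))
(array([0.5837, 0.0267]), [263, 213, 13, 13, 134], array([269.3, 218.8]))
(array([0.5397, 0.1198]), [227, 230, 14, 12, 73], array([233. , 235.3]))
(array([0.4608, 0.0755]), [244, 260, 12, 13, 135], array([249.5, 266.2]))
(array([ 0.4314, -0.0787]), [306, 261, 6, 29, 103], array([309.4, 278.5]))
(array([0.4084, 0.1734]), [195, 281, 47, 9, 231], array([210.9, 286.4]))
(array([0.461, 0.077]), [290, 161, 12, 10, 96], array([295.6, 165.8]))
(array([0.5403, 0.1212]), [313, 178, 15, 11, 69], array([320.1, 182.9]))
(array([0.5849, 0.028 ]), [287, 199, 13, 11, 113], array([293., 204.]))
(array([0.6546, 0.0692]), [310, 215, 14, 12, 122], array([316.5, 220.5]))
((0.5759075880050659, 0.09196304529905319), (0.3716770112514496, 0.3379581868648529), 80.18966674804688) [[ 0.37773496 -0.06236611]
 [ 0.71075124 -0.11994985]
 [ 0.7740802   0.2462922 ]
 [ 0.44106394  0.30387595]]
```

Run:
```python
from h import *
f=np.load("top0.npz");d=f["d"];m=camera_model("top");K,R,t=m["camera_matrix"],m["R"],m["t"]
v,u=np.mgrid[:420,:560];P=np.stack([(u-K[0,2])/K[0,0]*d,(v-K[1,2])/K[1,1]*d,d],-1)
W=(P-t)@R
x,y,z=W[...,0],W[...,1],W[...,2]
roi=(u>140)&(u<380)&(v>145)&(v<305)
print("slab z",np.median(z[210:250,240:260]),np.std(z[240:255,245:260]),"tray floor",np.median(z[200:220,175:190]),"block",np.median(z[245:275,312:325]))
def rect(k,name):
    k=cv2.morphologyEx(k.astype(np.uint8),cv2.MORPH_OPEN,np.ones((5,5)));c=max(cv2.findContours(k,0,1)[0],key=cv2.contourArea)
    r=cv2.minAreaRect(np.array([ray("top",p[0],.04)[:2] for p in c],np.float32));print(name,r,cv2.boxPoints(r).round(3).tolist())
rect(roi&(z>.0382)&(z<.06)&(d>0),"slab")
rect(roi&(z>-.002)&(z<.012)&(d>0)&(u<212),"tray")
# tall things on slab
k=(roi&(z>.052)&(u<330)&(d>0)).astype(np.uint8)
n,l,st,ce=cv2.connectedComponentsWithStats(k)
for i in range(1,n):
    if st[i,4]>10:print(st[i],x[l==i].min().round(3),x[l==i].max().round(3),y[l==i].min().round(3),y[l==i].max().round(3),z[l==i].max().round(3))
```

```text
slab z 0.039723740170510155 0.08166345768171447 tray floor 0.002425434167109814 block 0.03562915248325578
slab ((0.4586954414844513, 0.07346013188362122), (0.03590545430779457, 0.0336926244199276), 0.6739517450332642) [[0.4410000145435333, 0.09000000357627869], [0.4410000145435333, 0.0560000017285347], [0.47699999809265137, 0.05700000002980232], [0.47600001096725464, 0.09099999815225601]]
tray ((0.5987066626548767, 0.26240426301956177), (0.10767660290002823, 0.2874720096588135), 80.08349609375) [[0.4480000138282776, 0.23399999737739563], [0.7310000061988831, 0.1850000023841858], [0.75, 0.29100000858306885], [0.4659999907016754, 0.3400000035762787]]
[235 159  51  16 359] 0.701 0.737 -0.013 0.117 0.07
[306 170  10  11  81] 0.685 0.707 -0.091 -0.067 0.097
```

Call:
{"fn": "move_arm", "kwargs": {"motion": [[[0,0,0,-0.14,18],[0,0,0,-0.14,18],[0,0,0,-0.14,18],[0,0,0,-0.14,18],[0,0,0,-0.14,18],[0,0,0,-0.14,18],[0,0,0,-0.15,18]]]}}

```text
time_s: 0.8
ee_pos: [0.2015, -0.4809, 0.2268]
tool_rot: [0.997, -0.075, -0.002, -0.005]
contact_force: [-0.1, 0.3, -0.3]
gripper_width: 0.0151
```

Call:
{"fn": "move_arm", "kwargs": {"motion": [[[0,0,0,0.022,18],[0.018,-0.05,0,0,18],[0.018,-0.05,0,0,18],[0.018,-0.05,0,0,18],[0.018,-0.05,0,0,18],[0.018,-0.05,0,0,18],[0.018,-0.05,0,0,18],[0.018,-0.05,0,0,18],[0.018,-0.05,0,0,18],[0.018,-0.05,0,0,18]]]}}

```text
time_s: 1.8
ee_pos: [0.4344, -0.0941, 0.227]
tool_rot: [0.993, -0.114, -0.002, -0.004]
contact_force: [1.6, -1.0, -0.0]
gripper_width: 0.0156
```

```bash
cat > w.py <<'E'
from h import *
from scipy.spatial.transform import Rotation as Ro
# tool-frame shift from now to (r,s,z) in slab axes; prints shift
import sys
def go(r,s,z):
    e=state();q=Ro.from_quat(e["tool_rot"]);p=np.array(e["ee_pos"])
    g=np.array([.985*r+.172*s,-.172*r+.985*s,z]);M=q.as_matrix()
    print("t",e["time_s"],"p",p.round(4),"rs",(.985*p[0]-.172*p[1]).round(4),(.172*p[0]+.985*p[1]).round(4),"xang",np.degrees(np.arctan2(M[1,0],M[0,0])).round(2),"zaxis",M[:,2].round(3),"F",np.round(e["contact_force"],1),"shift",(M.T@(g-p)).round(4),"j",np.round(e["joint_pos"],2))
go(*map(float,sys.argv[1:4]))
E
python3 w.py .4409 .110 .0435
```

```text
t 1.8 p [ 0.4344 -0.0941  0.227 ] rs 0.444 -0.018 xang -13.14 zaxis [-0.003  0.008 -1.   ] F [ 1.6 -1.  -0. ] shift [-0.0095 -0.1262  0.1845] j [-0.22  0.13 -0.32  1.13  0.01  1.58]
```

Call:
{"fn": "move_arm", "kwargs": {"motion": [[[0,-0.04,0,-0.05,18],[-0.003,-0.04,0.01,0,18],[-0.003,-0.03,0.04,0,18],[0,-0.01,0.04,0,18],[0,0,0.04,0,18],[0,0,0.02,0,18],[0,0,0,0,18]]]}}

```text
time_s: 2.5
ee_pos: [0.4584, 0.0378, 0.0751]
tool_rot: [0.995, -0.098, 0.002, -0.005]
contact_force: [-1.6, 0.9, -0.5]
gripper_width: 0.0148
```

```bash
python3 w.py .4409 .110 .0435
```

```text
t 2.5 p [0.4584 0.0378 0.0751] rs 0.445 0.1161 xang -11.19 zaxis [ 0.005  0.01  -1.   ] F [-1.6  0.9 -0.5] shift [-0.0042  0.0065  0.0315] j [ 0.08  0.28 -0.56  0.72  0.01  1.84]
```

Call:
{"fn": "move_arm", "kwargs": {"motion": [[[-0.004,0.007,0,-0.022,18],[0,0,0.012,0,18],[0,0,0.01,0,18],[0,0,0.006,0,18],[0,0,0,0,18]]]}}

```text
time_s: 3.0
ee_pos: [0.4552, 0.0315, 0.0489]
tool_rot: [0.996, -0.092, 0.004, -0.005]
contact_force: [-0.1, 0.0, -0.2]
gripper_width: 0.0154
```

```bash
python3 w.py .4409 .110 .0435
python3 - <<'E'
from h import *
im,_=get_image("wrist");cv2.imwrite("pics/w1.png",im[:,:,::-1])
im,_=get_image("scene");cv2.imwrite("pics/s1.png",cv2.resize(im[120:270,180:440,::-1],None,fx=3,fy=3))
E
```

```text
t 3.0 p [0.4552 0.0315 0.0489] rs 0.4429 0.1093 xang -10.54 zaxis [ 0.008  0.01  -1.   ] F [-0.1  0.  -0.2] shift [-0.0021 -0.0006  0.0054] j [ 0.06  0.3  -0.61  0.65  0.01  1.82]
```

View pics/w1.png

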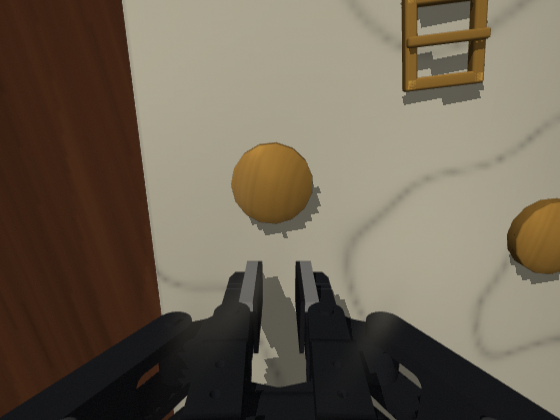

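View pics/s1.png

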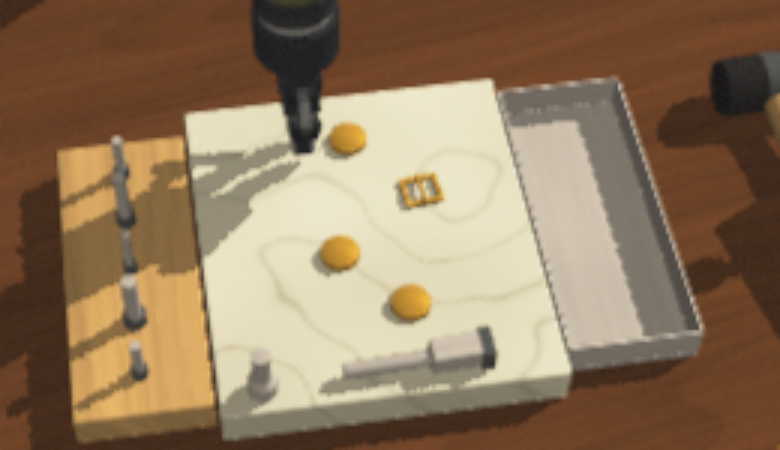

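Wrist view: disc A is at (272,183), slightly left of the fingers' midline (~280) and just ahead of them. All other objects are undisturbed.

Call:
{"fn": "move_arm", "kwargs": {"motion": [[[-0.003,0,0.004,-0.01,18],[0,0,0.003,0,18],[0,-0.005,0,0,18],[0,-0.008,0,0,18],[0,-0.01,0,0,18],[0,-0.01,0,0,18],[0,-0.01,0,0,18],[0,-0.01,0,0,18]]]}}

```text
time_s: 3.9
ee_pos: [0.4634, 0.0886, 0.0438]
tool_rot: [0.996, -0.087, 0.005, -0.006]
contact_force: [-0.1, -0.6, -0.8]
gripper_width: 0.0154
```

```bash
python3 w.py .4409 .315 .0435
python3 - <<'E'
from h import *
im,_=get_image("wrist");cv2.imwrite("pics/w2.png",im[:,:,::-1])
E
```

```text
t 3.9 p [0.4634 0.0886 0.0438] rs 0.4413 0.167 xang -9.98 zaxis [ 0.012  0.01  -1.   ] F [-0.1 -0.6 -0.8] shift [-0.0006 -0.148   0.0021] j [ 0.18  0.33 -0.59  0.64  0.01  1.93]
```

View pics/w2.png

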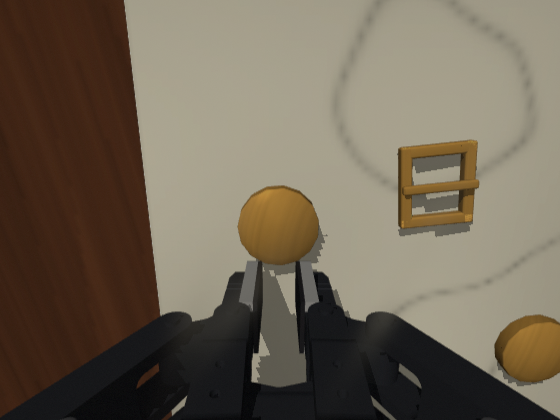

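Wrist view: the disc sits centred against both fingertips at (278,225), with the buckle well clear at (400–478, 142–228). Continuing the sweep.

Call:
{"fn": "move_arm", "kwargs": {"motion": [[[0,-0.012,0.0003,0,18],[0,-0.013,0.0003,0,18],[0,-0.013,0.0002,0,18],[0,-0.013,0.0002,0,18],[0,-0.013,0.0002,0,18],[0,-0.013,0.0002,0,18],[0,-0.013,0.0002,0,18],[0,-0.01,0.0001,0,18],[0,-0.01,0,0,18],[0,-0.01,0,0,18]]]}}

```text
time_s: 4.95
ee_pos: [0.4863, 0.2192, 0.0437]
tool_rot: [0.996, -0.086, 0.006, -0.006]
contact_force: [0.9, -0.3, 1.3]
gripper_width: 0.0159
```

```bash
python3 w.py .4409 .315 .0435
```

```text
t 4.95 p [0.4863 0.2192 0.0437] rs 0.4413 0.2996 xang -9.87 zaxis [ 0.012  0.012 -1.   ] F [ 0.9 -0.3  1.3] shift [-0.0004 -0.0154  0.0004] j [ 0.42  0.41 -0.44  0.7   0.01  2.16]
```

Call:
{"fn": "move_arm", "kwargs": {"motion": [[[0,-0.009,0,0,18],[0,-0.009,0,0,18],[0,-0.005,0,0,18],[0,0,0,0,18]]]}}

```text
time_s: 5.35
ee_pos: [0.4911, 0.2453, 0.044]
tool_rot: [0.996, -0.086, 0.006, -0.007]
contact_force: [-0.1, 0.2, -0.4]
gripper_width: 0.0153
```

```bash
python3 w.py .5710 .084 .0435
python3 - <<'E'
from h import *
im,_=get_image("wrist");im2,_=get_image("scene")
a=cv2.resize(im[:,:,::-1],(400,300));b=cv2.resize(im2[130:260,230:430,::-1],(400,260))
cv2.imwrite("pics/c3.png",np.vstack([a,b]))
E
```

```text
t 5.35 p [0.4911 0.2453 0.044 ] rs 0.4415 0.3261 xang -9.82 zaxis [ 0.013  0.012 -1.   ] F [-0.1  0.2 -0.4] shift [ 0.129   0.2423 -0.0016] j [ 0.46  0.44 -0.41  0.71  0.01  2.2 ]
```

View pics/c3.png

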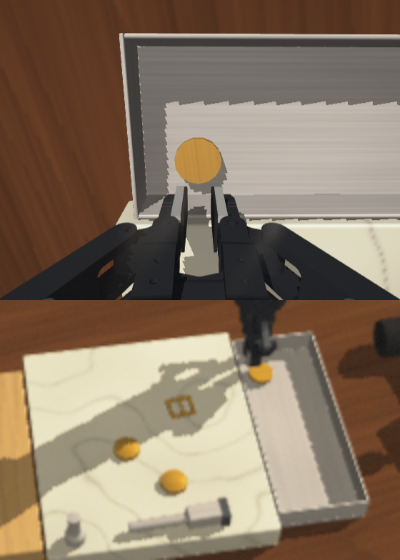

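Disc A lies flat in the tray (wrist crop ≈(198,160)). The buckle and the other discs haven't moved. On to disc B.

Call:
{"fn": "move_arm", "kwargs": {"motion": [[[0,0,-0.03,0,18],[0,0.01,-0.03,0,18],[0.026,0.046,0,0,18],[0.026,0.046,0,0,18],[0.026,0.046,0,0,18],[0.026,0.046,0,0,18],[0.02,0.04,0,0,18],[0,0.01,0,0,18],[0,0,0,0,18]]]}}

```text
time_s: 6.35
ee_pos: [0.5685, -0.0192, 0.1046]
tool_rot: [0.996, -0.086, 0.007, -0.005]
contact_force: [-0.2, 0.2, 0.4]
gripper_width: 0.0154
```

```bash
python3 w.py .5710 .084 .0435
python3 - <<'E'
from h import *
im,_=get_image("wrist")
for p in pts("wrist",im,(0,560,0,420)):print(p, (.985*p[0][0]-.172*p[0][1]).round(4),(.172*p[0][0]+.985*p[0][1]).round(4))
E
```

```text
t 6.35 p [ 0.5685 -0.0192  0.1046] rs 0.5633 0.0788 xang -9.88 zaxis [ 0.014  0.009 -1.   ] F [-0.2  0.2  0.4] shift [ 0.0069 -0.0044  0.0613] j [-0.04  0.41 -0.27  0.88  0.01  1.7 ]
(array([0.537 , 0.1086]), [147, 4, 63, 33, 779], array([178.7,  24.2])) 0.5103 0.1993
(array([0.6535, 0.0723]), [371, 27, 65, 62, 2977], array([401.8,  57.1])) 0.6313 0.1836
(array([0.583 , 0.0301]), [260, 129, 59, 54, 2420], array([287.8, 155.3])) 0.5691 0.1299
(array([ 0.6756, -0.1169]), [422, 329, 46, 28, 601], array([450.8, 338.8])) 0.6856 0.0011
(array([ 0.4231, -0.0764]), [62, 331, 71, 41, 1368], array([ 87.8, 345.4])) 0.4299 -0.0025
(array([ 0.5526, -0.1123]), [252, 330, 54, 57, 2395], array([278.4, 359.5])) 0.5636 -0.0156
(array([ 0.4569, -0.1086]), [137, 365, 22, 22, 134], array([147.5, 375.2])) 0.4687 -0.0284
(array([ 0.6446, -0.1428]), [399, 364, 22, 23, 146], array([409.1, 374.8])) 0.6595 -0.0298
(array([ 0.4672, -0.1432]), [163, 400, 21, 20, 84], array([173.7, 410.2])) 0.4848 -0.0607
```

Call:
{"fn": "move_arm", "kwargs": {"motion": [[[0.005,-0.002,0.02,0,18],[0.002,-0.002,0.02,0,18],[0,0,0.012,0,18],[0,0,0.005,0,18],[0,0,0.001,0,18],[0,0,0,0,18]]]}}

```text
time_s: 7.0
ee_pos: [0.5751, -0.0081, 0.0461]
tool_rot: [0.997, -0.082, 0.006, -0.006]
contact_force: [-0.1, 0.3, 0.3]
gripper_width: 0.0153
```

```bash
python3 w.py .5705 .31 .0435
```

```text
t 7.0 p [ 0.5751 -0.0081  0.0461] rs 0.5679 0.0909 xang -9.36 zaxis [ 0.014  0.012 -1.   ] F [-0.1  0.3  0.3] shift [ 0.0046 -0.219   0.0057] j [-0.02  0.47 -0.33  0.75  0.01  1.71]
```

Call:
{"fn": "move_arm", "kwargs": {"motion": [[[0.0025,0,0.0028,0.01,18],[0,-0.004,0.0005,0,18],[0,-0.006,0.0002,0,18],[0,-0.008,0.0002,0,18],[0,-0.01,0.0002,0,18],[0,-0.012,0.0002,0,18],[0,-0.012,0.0002,0,18],[0,-0.012,0.0002,0,18]]]}}

```text
time_s: 7.8
ee_pos: [0.5916, 0.0592, 0.045]
tool_rot: [0.996, -0.088, 0.009, -0.007]
contact_force: [0.3, -0.8, 0.1]
gripper_width: 0.0149
```

```bash
python3 w.py .5705 .322 .0435;python3 - <<'E'
from h import *
im,_=get_image("wrist");print([p[1:] for p in pts("wrist",im,(150,420,0,300))])
E
```

```text
t 7.8 p [0.5916 0.0592 0.045 ] rs 0.5725 0.1601 xang -10.06 zaxis [ 0.018  0.012 -1.   ] F [ 0.3 -0.8  0.1] shift [-0.0026 -0.1618  0.0039] j [ 0.09  0.5  -0.29  0.76  0.01  1.84]
[([150, 124, 17, 49, 522], array([157.2, 149.7])), ([150, 180, 25, 29, 432], array([163.3, 196.9])), ([238, 187, 80, 75, 4546], array([276.8, 223.6])), ([372, 199, 48, 75, 3005], array([398.3, 236.2]))]
```

Call:
{"fn": "move_arm", "kwargs": {"motion": [[[0,-0.012,0.001,0,18],[0,-0.013,0.0006,0,18],[0,-0.013,0.0003,0,18],[0,-0.013,0.0002,0,18],[0,-0.013,0.0002,0,18],[0,-0.013,0.0002,0,18],[0,-0.013,0.0002,0,18],[0,-0.013,0.0002,0,18],[0,-0.012,0.0002,0,18],[0,-0.01,0.0002,0,18]]]}}

```text
time_s: 8.85
ee_pos: [0.6159, 0.1953, 0.0441]
tool_rot: [0.996, -0.087, 0.009, -0.007]
contact_force: [-0.5, 0.3, 1.7]
gripper_width: 0.0159
```

```bash
python3 w.py .5705 .325 .0435;python3 - <<'E'
from h import *
im,_=get_image("wrist");print([p[1:] for p in pts("wrist",im,(150,420,0,300))])
E
```

```text
t 8.85 p [0.6159 0.1953 0.0441] rs 0.5731 0.2983 xang -9.94 zaxis [ 0.02   0.013 -1.   ] F [-0.5  0.3  1.7] shift [-0.0027 -0.0266  0.001 ] j [ 0.3   0.57 -0.15  0.82  0.01  2.05]
[([244, 193, 69, 41, 2177], array([276.4, 212.8]))]
```

Call:
{"fn": "move_arm", "kwargs": {"motion": [[[0,-0.009,0,0,18],[0,-0.009,0,0,18],[0,-0.005,0,0,18],[0,-0.002,0,0,18],[0,0,-0.005,0,18]]]}}

```text
time_s: 9.4
ee_pos: [0.6195, 0.2238, 0.048]
tool_rot: [0.996, -0.086, 0.008, -0.008]
contact_force: [-0.6, -0.1, -0.3]
gripper_width: 0.0154
```

```bash
python3 w.py .6325 .136 .0435
python3 - <<'E'
from h import *
im,_=get_image("wrist");im2,_=get_image("scene")
a=cv2.resize(im[:,:,::-1],(400,300));b=cv2.resize(im2[130:260,230:430,::-1],(400,260))
cv2.imwrite("pics/c4.png",np.vstack([a,b]))
E
```

```text
t 9.4 p [0.6195 0.2238 0.048 ] rs 0.5717 0.327 xang -9.84 zaxis [ 0.017  0.014 -1.   ] F [-0.6 -0.1 -0.3] shift [0.0604 0.1912 0.0022] j [ 0.34  0.59 -0.11  0.85  0.01  2.09]
```

View pics/c4.png

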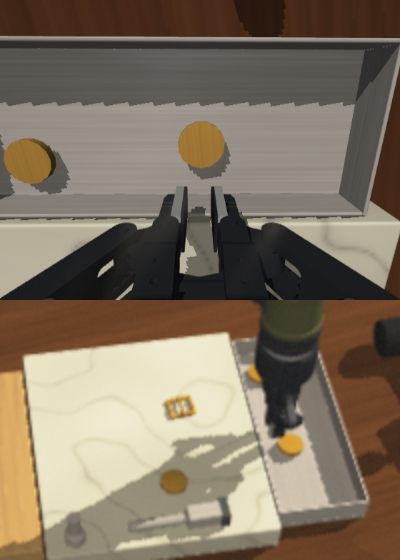

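Disc B is in the tray too (wrist crop ≈(201,145)). C, the buckle and the tools are in place. Next is C.

Call:
{"fn": "move_arm", "kwargs": {"motion": [[[0,0,-0.03,0,18],[0,0.005,-0.028,0,18],[0.013,0.044,0,0,18],[0.013,0.044,0,0,18],[0.013,0.044,0,0,18],[0.013,0.04,0,0,18],[0.006,0.012,0,0,18],[0,0,0,0,18],[0,0,0,0,18]]]}}

```text
time_s: 10.4
ee_pos: [0.6461, 0.0187, 0.1101]
tool_rot: [0.996, -0.086, 0.012, -0.008]
contact_force: [-0.7, 0.4, 0.3]
gripper_width: 0.0152
```

```bash
python3 w.py .6325 .136 .0435
python3 - <<'E'
from h import *
im,_=get_image("wrist")
for p in pts("wrist",im,(100,460,0,260)):print(p, (.985*p[0][0]-.172*p[0][1]).round(4),(.172*p[0][0]+.985*p[0][1]).round(4))
cv2.imwrite("pics/w5.png",im[:,:,::-1])
E
```

```text
t 10.4 p [0.6461 0.0187 0.1101] rs 0.6332 0.1295 xang -9.93 zaxis [ 0.025  0.015 -1.   ] F [-0.7  0.4  0.3] shift [-0.0023 -0.0052  0.0667] j [ 0.02  0.51 -0.07  0.97  0.01  1.77]
(array([0.6532, 0.0696]), [246, 125, 58, 59, 2615], array([274.2, 153.7])) 0.6314 0.1809
```

View pics/w5.png

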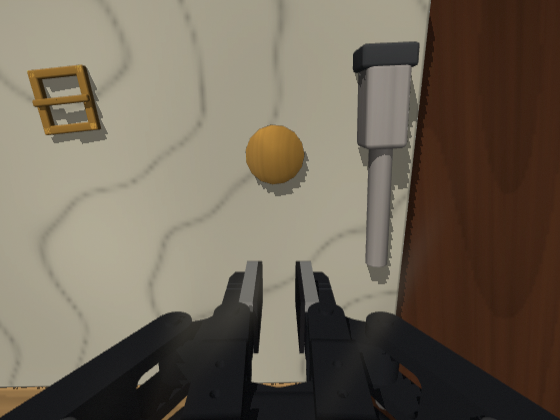

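Wrist view: disc C at (274,154). The punch's left edge is at x≈353 px, about 48 mm from C, so it clears the ±22 mm fingers.

Call:
{"fn": "move_arm", "kwargs": {"motion": [[[-0.002,0,0.022,0,18],[-0.001,0,0.022,0,18],[0,0,0.014,0,18],[0,0,0.005,0,18],[0,0,0.001,0,18],[0,0,0,0,18]]]}}

```text
time_s: 11.05
ee_pos: [0.6448, 0.0308, 0.0456]
tool_rot: [0.997, -0.08, 0.013, -0.01]
contact_force: [0.7, 0.1, 0.2]
gripper_width: 0.0153
```

```bash
python3 w.py .632 .325 .0435
```

```text
t 11.05 p [0.6448 0.0308 0.0456] rs 0.6298 0.1412 xang -9.17 zaxis [ 0.027  0.018 -0.999] F [0.7 0.1 0.2] shift [ 0.0043 -0.1836  0.0062] j [ 0.04  0.57 -0.16  0.82  0.02  1.77]
```

Call:
{"fn": "move_arm", "kwargs": {"motion": [[[0.002,0,0.0025,0.012,18],[0,-0.004,0.0008,0,18],[0,-0.006,0.0003,0,18],[0,-0.008,0.0002,0,18],[0,-0.01,0.0002,0,18],[0,-0.012,0.0003,0,18],[0,-0.012,0.0003,0,18]]]}}

```text
time_s: 11.75
ee_pos: [0.6589, 0.0855, 0.0453]
tool_rot: [0.996, -0.087, 0.015, -0.01]
contact_force: [-0.1, -0.3, 1.0]
gripper_width: 0.0156
```

```bash
python3 w.py .632 .325 .0435;python3 - <<'E'
from h import *
im,_=get_image("wrist");print([p[1:] for p in pts("wrist",im,(150,420,0,300))])
E
```

```text
t 11.75 p [0.6589 0.0855 0.0453] rs 0.6343 0.1976 xang -9.99 zaxis [ 0.032  0.018 -0.999] F [-0.1 -0.3  1. ] shift [-0.0027 -0.1273  0.0047] j [ 0.12  0.59 -0.11  0.83  0.01  1.87]
[([241, 186, 79, 77, 4590], array([278.7, 224.3]))]
```

Call:
{"fn": "move_arm", "kwargs": {"motion": [[[0,-0.012,0.0012,0,18],[0,-0.012,0.0008,0,18],[0,-0.013,0.0004,0,18],[0,-0.013,0.0003,0,18],[0,-0.013,0.0003,0,18],[0,-0.013,0.0003,0,18],[0,-0.012,0.0003,0,18],[0,-0.01,0.0003,0,18],[0,-0.009,0.0002,0,18]]]}}

```text
time_s: 12.7
ee_pos: [0.6797, 0.2032, 0.0441]
tool_rot: [0.996, -0.085, 0.016, -0.011]
contact_force: [0.4, -0.3, 0.1]
gripper_width: 0.0153
```

```bash
python3 w.py .632 .327 .0435;python3 - <<'E'
from h import *
im,_=get_image("wrist");print([p[1:] for p in pts("wrist",im,(150,420,0,300))])
E
```

```text
t 12.7 p [0.6797 0.2032 0.0441] rs 0.6345 0.3171 xang -9.83 zaxis [ 0.034  0.019 -0.999] F [ 0.4 -0.3  0.1] shift [-0.0026 -0.0099  0.0007] j [0.29 0.66 0.02 0.89 0.01 2.03]
[([150, 154, 44, 68, 2501], array([168.9, 188.2])), ([248, 178, 66, 64, 3285], array([280.7, 209.4]))]
```

Call:
{"fn": "move_arm", "kwargs": {"motion": [[[0,-0.008,0,0,18],[0,-0.004,0,0,18],[0,0,-0.02,0,18],[0,0,-0.04,0,18],[0,0,-0.05,0,18],[0,0,-0.04,0,18],[-0.05,0,-0.01,0,18],[-0.05,0,0,0,18],[-0.05,0,0,0,18],[-0.05,0,0,0,18]]]}}

```text
time_s: 13.75
ee_pos: [0.4849, 0.2491, 0.2026]
tool_rot: [0.996, -0.09, 0.019, -0.013]
contact_force: [-0.7, -0.5, 0.2]
gripper_width: 0.0154
```

Call:
{"fn": "move_arm", "kwargs": {"motion": [[[-0.04,0.03,0,0,18],[-0.02,0.04,0,0,18],[0,0.05,0,0,18],[0,0.05,0,0,18],[0,0.05,0,0,18],[0,0.05,0,0,18],[0,0.05,0,0,18],[0,0.04,0,0,18],[0,0,0,0,18],[0,0,0,0,18]]]}}

```text
time_s: 14.75
ee_pos: [0.3535, -0.0998, 0.191]
tool_rot: [0.996, -0.088, 0.022, -0.013]
contact_force: [0.0, 0.4, 0.3]
gripper_width: 0.0153
```

```bash
python3 w.py .4 .0 .2
python3 - <<'E'
from h import *
im,d=get_image("top");im2,_=get_image("scene")
for p in pts("top",im,(150,312,160,290)):print(p)
a=cv2.resize(im[140:310,130:390,::-1],(520,340));b=cv2.resize(im2[130:280,190:430,::-1],(400,250))
b=cv2.copyMakeBorder(b,0,0,0,120,0);cv2.imwrite("pics/c6.png",np.vstack([a,b]))
im0=np.load("top0.npz")["im"];df=np.abs(im.astype(int)-im0).max(2)
E
```

```text
t 14.75 p [ 0.3535 -0.0998  0.191 ] rs 0.3653 -0.0375 xang -10.11 zaxis [ 0.047  0.023 -0.999] F [0.  0.4 0.3] shift [ 0.0348 -0.0378 -0.0064] j [-0.31 -0.02 -0.58  0.97  0.04  1.44]
(array([0.7151, 0.3252]), [150, 160, 16, 18, 236], array([156.4, 167.6]))
(array([ 0.737, -0.062]), [291, 160, 21, 5, 55], array([303.9, 161.1]))
(array([0.6803, 0.2201]), [190, 175, 13, 13, 132], array([196. , 181.2]))
(array([0.6221, 0.331 ]), [150, 187, 10, 43, 211], array([152.8, 202.7]))
(array([0.6223, 0.242 ]), [181, 197, 13, 13, 136], array([186.9, 203.1]))
(array([0.5398, 0.1198]), [227, 230, 14, 12, 72], array([233. , 235.3]))
(array([0.4927, 0.2527]), [175, 247, 13, 13, 139], array([181.1, 252.9]))
(array([ 0.4314, -0.0787]), [306, 261, 6, 29, 103], array([309.4, 278.5]))
(array([0.4204, 0.2569]), [150, 266, 92, 24, 1066], array([178.4, 281.2]))
```

View pics/c6.png

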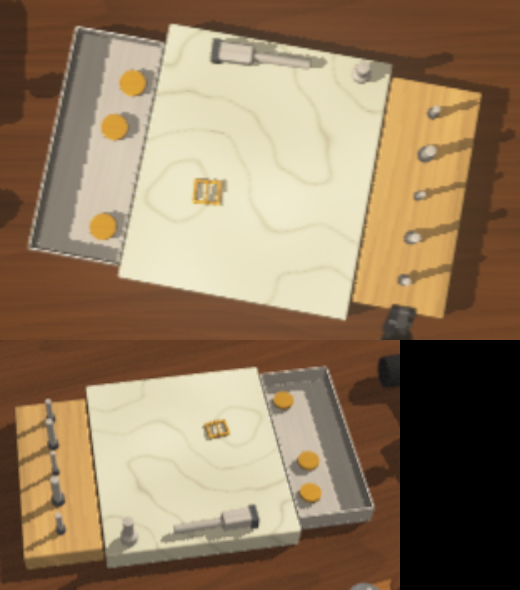

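All three discs lie flat in the tray at (131,82), (114,127) and (103,226). The slab holds only the buckle (still at image point (233.0,235.3), as at the start), the punch and the setter. The arm is clear.

```bash
python3 -c "from plant import *;print(sign_off())"
```

```text
the job is handed in; nothing more can be done
None
```

All three discs were swept one at a time along the slab and over its edge, and they now lie flat in the tray. I used slightly opened fingertips and kept each disc on the slab, sliding at about 0.1 m/s. I handed the job in at about 15 s of the 64 s allowed.

- **Discs:** the last top and scene pictures both show all three in the tray.
- **Other items:** the buckle's image position is the same as at the start. The punch and setter look unmoved by eye. I did not re-check the mallet and jar in the last pictures, but the arm did not work near either of them.
- **Forces and clearance:** the wrist force readings I took stayed under 2 N. The arm was clear of everything when I handed in.

No check failed or disagreed. The only oddity was a small tool tilt, under 3°, that built up during the moves and had no visible effect.

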